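# Index the carver's turntable to the next hole

## Robot

A 6-joint arm with a two-finger parallel gripper is mounted at the origin on the work surface. World frame = base frame: x ahead of the robot, y to its left, z up, the work surface at z = 0. Lengths are in mm, angles in rad, forces in N, time in s.
With the tool pointing down it reaches from about 275 to 725 mm from the base axis. Payload 15.9 kg.
Tool frame: the origin (TCP) lies between the finger pads; the fingertips stand 11 mm ahead of it and the grasp point (between the pads) lies 8 mm behind it (robot.tip_reach is the z of the fingertips in the tool frame, in mm); z points along the fingers, y is the direction in which the jaws open and shut (so a half turn about z gives the same grasp; the last joint's range is limited). The gripper opens to 85 mm and grips with 20 to 120 N. Pads are 22 mm wide; open, the fingers measure 114 mm over their backs; the gripper's body (76 mm by 85 mm) begins 54 mm behind the grasp point. The pads swing forward as they close: fully open they stand 13 mm farther back than shut.
Start: joints at [0, 0.213, -0.034, 1.323, 0, 1.571], TCP at [499.985, -0, 242.306] pointing down, gripper open.
Joint ranges: [-2.98, 2.98], [-0.74, 1.72], [-1.14, 1.35], [-2.1, 2.04], [-1.57, 1.44], [-3.14, 3.14]. Speed limits (rad/s): [1.89, 1.89, 2.39, 2.57, 3.14, 3.14].

## Interface

Orientations are given as a 3x3 rotation matrix whose columns are the frame's x, y, z axes.
In Python, from bench import robot gives the robot as it stands. Calls block until the motion is done:
- robot.move_ptp(position, orientation): joint-space move of the TCP to a pose.
- robot.move_straight(position, vel=150, ori=None): straight line of the TCP; ori=None keeps the orientation; vel is the mean speed in mm/s.
- robot.set_joints(angles): joint-space move.
- robot.set_gripper(opening): finger opening in mm; the grip force is fixed at half the most; returns when the fingers have stopped.
- robot.sleep(seconds).
- robot.inverse_kinematics(position, orientation): joint angles nearest the present ones, or None.
- robot.get_state(): the state.
- robot.read_camera(name): name is "scene" or "side" or "wrist"; returns a dict with "frame" (400x640x3 uint8, red, green, blue), "range_z" (400x640 float32, mm along the optical axis (not along the pixel's ray), 0 where there is no reading), "K" (3x3 intrinsics, pixels), "R" (3x3) and "t" (3): a world point X has camera coordinates R X + t. Camera axes: x right, y down, z forward; pixel columns grow to the right and rows downward; lengths in mm; the calibration is good to about 2 mm. A picture is of the moment at which its call begins.
A pose or a line that the arm cannot do raises robot.MotionError and nothing moves.
- robot.sign_off(): hands the job in, once; it reports no verdict.
Trained networks look in a picture, given as the dict that the camera call returned (one of the last four; its "shot" number tells which), for a name from the list of things; names that differ only in an ending like _2 or _b are one class to them, and where a whole thing is asked for, a point or a joint stands for the part that bears it (a point fixed in the world has none). Each returns a list of dicts, best first, with "p" (0 to 1); they miss things now and then, are a little off and sometimes report something else, mostly with a low value. They report only what shows in the picture. A call takes as long as a camera call.
- robot.regions_of(picture, thing): "pixels" (400x640 bool, what is visible of it) and "rect" ([left, top, width, height] in pixels, round what is visible of it).
- robot.tip_of(picture, thing): "pixel" ([column, row] in pixels: a listed point, or the origin of a listed thing).
The state is a dict: "time": time; "joint_positions": joint angles; "joint_vel": joint speeds; "joint_torque": joint torques, N m; "position": TCP position; "eef_rot": TCP orientation; "force": force on the tool from outside, world axes, zero at the start; "ft_torque": the same for the moment, N m; "gripper_width": finger opening in mm.
Only numpy, scipy, OpenCV 4.12 (cv2) and the standard library are available. Lean on these libraries where they do the work, as an engineer would, in place of code of your own. Each camera call takes 0.05 s, during which the arm holds its last target.

## Task

This petal of the rosette is finished, so index the carver's turntable on by exactly one hole, clockwise as seen from above, without going past it. With a fingertip press in the black button of the index plunger on the table's arm, push the arm round until the plunger springs fully back out in the next hole and locks the table there, then take the hand away. Keep off the carved rosette, and leave the tools lying around where they are, neither lifted nor shoved.

Things in the scene. Friction and masses are not known exactly. Their poses are not given: they have to be found in the camera images.
- table_centre (a point): Point on the vertical turning axis of the turntable, at the top face of its round aluminium table (236 mm diameter, top 66 mm above the bench). The carved rosette is held on the table. The index arm, a plate 76 mm wide and 14 mm thick with its top also at 66 mm, sticks out of the table's edge to 180 mm from the axis and turns with it.
- fixture: The low round iron base under the table, bolted to the bench (340 mm diameter, 14 mm thick bolt ears out to 207 mm from the axis); fixed, but placed and headed differently at each start. Its steel index ring (top 46 mm above the bench) has 12 holes of 18 mm, one every 30 degrees, on a circle of 145 mm radius, joined by a 7 mm slot. Origin: turning axis at bench level.
- button_top (a point): Centre of the flat top of the index plunger's black mushroom button (40 mm diameter, 11 mm thick, pressed straight down), near the end of the index arm, 145 mm from the turning axis; 94 mm above the bench when fully out. It travels round with the arm. Between the button's rim and each guard cheek there are 10 mm, and nothing stands over it.
- cheek_face (a point): Centre of the inner face (towards the button) of the guard cheek on the clockwise side of the button, 10 mm below its top. Two like cheeks stand on the arm, one each side of the button, 60 mm apart inside, 8 mm thick, 36 mm long (135 to 171 mm from the turning axis), tops 118 mm above the bench. Shut fingertips fit between them onto the button and can push sideways on a cheek.
- plunger (a joint): Travel of button and plunger in m: 0 fully out, locking the table in a hole (2 mm play each way); 0.010 pressed to its stop. Pressing takes about 3 N at first, rising to 6 N at the stop. In by 6 mm or more it frees the table. Between holes the ring keeps it in at 0.005 even with the button let go; at the next hole it springs out to 0, unless a finger holds the button down.
- turntable (a joint): Turn of the table in rad, positive clockwise as seen from above; 0 in the starting hole, 0.524 (30 degrees) in the next hole clockwise. Turning it takes about 2 to 4 N at the button, sideways; it stays where it is left, and stops dead when the plunger springs into a hole.
- next_hole (a point): Centre of the next hole clockwise, on the top face of the index ring (46 mm above the bench), 145 mm from the turning axis; the button must end over it.
- button: The black mushroom button itself; origin at the centre of its underside, 11 mm below its top, z up.
- rosette: The round limewood rosette blank being carved, 190 mm diameter, held on the table by three steel dogs, from 66 to about 98 mm above the bench; five of its twelve petals are already rounded. Origin at the centre of its underside. Do not touch.
- gouge_narrow: Narrow carving gouge lying on the bench outside the arm's sweep, wooden handle, 210 mm long, 27 mm high; origin at mid-length on the bench, x towards the blade.
- gouge_wide: Wide carving gouge lying on the bench beside the base, 200 mm long, 27 mm high; origin at mid-length on the bench, x towards the blade.
- mallet: Round carver's mallet of dark wood standing on its head, 98 mm diameter, 245 mm tall, handle up; origin under its centre.
- strop: Leather-faced strop block, 200 x 55 x 23 mm, lying on the bench; origin under its centre.
- bench_brush: Bench brush lying bristles down, 270 mm long, 34 mm wide, 47 mm high; origin on the bench under the inner part of its head.
- mug: White mug, 80 mm diameter, 95 mm tall; origin under its centre.
- oilstone: Sharpening stone in its wooden case, 190 x 70 x 34 mm; origin under its centre.

How it is judged:
By the outcome, as a careful person would: the job done as asked, in the order asked, and still so for the second after the job is handed in, with the robot touching nothing.
It also fails if it takes over 42 s, if anything falls off the work surface, if the arm or the gripper's body presses on something with over 40 N, if the wrist force passes 120 N, or if a joint passes its speed limit or range.

## Working session

There is one attempt and no reset: what is moved stays moved. The work goes in short steps, each a Python script; the robot and the scene stay as the last script left them, time stands still between calls to the robot, and variables do not carry over. Pictures are saved under pics/ and viewed, and the job is handed in when it is done.

```bash
ls; mkdir -p pics; cat > h.py <<'E'
import numpy as np, cv2
from bench import robot
def save(p,n): cv2.imwrite('pics/'+n,cv2.cvtColor(p['frame'],cv2.COLOR_RGB2BGR))
def at_z(p,px,z):
    K,R,t=map(np.array,(p['K'],p['R'],p['t']))
    d=R.T@np.linalg.inv(K)@np.array([px[0],px[1],1.]); c=-R.T@t
    return c+d*(z-c[2])/d[2]
def at_range(p,px):
    K,R,t=map(np.array,(p['K'],p['R'],p['t']))
    u,v=int(round(px[0])),int(round(px[1])); z=np.median(p['range_z'][v-1:v+2,u-1:u+2])
    return R.T@(np.linalg.inv(K)@np.array([px[0],px[1],1.])*z-t)
E
python3 - <<'E'
from h import *
np.set_printoptions(precision=1,suppress=True)
Z=dict(table_centre=66,button_top=94,cheek_face=108,next_hole=46,fixture=0,rosette=66)
for c in ("scene","side"):
    p=robot.read_camera(c); save(p,c+'1.png')
    for n,z in Z.items():
        for d in robot.tip_of(p,n)[:2]: print(c,n,round(d['p'],2),d['pixel'],at_z(p,d['pixel'],z),at_range(p,d['pixel']))
print(robot.get_state()['time'])
E
```

```text
pics
scene table_centre 0.73 [295.4, 187.2] [397.4 -16.9  66. ] [458.7 -61.2 114. ]
scene table_centre 0.72 [341.1, 210.3] [593.3  17.2  66. ] [622.2  -9.6  93.8]
scene button_top 0.64 [339.2, 216.6] [643.5 -35.7  94. ] [644.1 -36.2  94.6]
scene button_top 0.4 [294.9, 195.7] [472.8 -73.8  94. ] [475.  -75.5  95.8]
scene cheek_face 0.95 [295.9, 187.8] [454.9 -56.6 108. ] [460.8 -60.8 112.6]
scene next_hole 0.96 [312.2, 199.8] [468.5  -0.2  46. ] [487.6 -15.4  62.4]
scene fixture 0.82 [339.5, 229.2] [600.7   7.9   0. ] [678.7 -64.3  81.6]
scene fixture 0.53 [436.9, 183.3] [610.5 481.8   0. ] [639.6 438.2  30.8]
scene rosette 0.93 [338.7, 214.3] [605.   -2.8  66. ] [630.4 -26.1  90.7]
side table_centre 0.6 [327.4, 196.5] [593.  -17.8  66. ] [578.7 -34.2  85. ]
side button_top 0.7 [308.2, 219.0] [476.5 -80.   94. ] [477.4 -78.8  92.6]
side cheek_face 0.76 [297.6, 215.7] [453.7 -65.4 108. ] [458.4 -58.7 100.1]
side fixture 0.9 [327.2, 210.5] [601.8  -9.8  -0. ] [545.  -74.5  81. ]
side fixture 0.36 [297.7, 210.4] [531.7  44.1   0. ] [462.2 -54.4 113.4]
side rosette 0.87 [325.4, 194.2] [594.8  -6.5  66. ] [578.  -26.   88.3]
0.7
```

```bash
python3 - <<'E'
import cv2
for n,c in (('scene',(330,205)),('side',(320,205))):
    im=cv2.imread(f'pics/{n}1.png'); 
    cv2.imwrite(f'pics/{n}1z.png',cv2.resize(im[c[1]-75:c[1]+75,c[0]-100:c[0]+100],None,fx=4,fy=4,interpolation=cv2.INTER_CUBIC))
E
```

```text
(no output)
```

View pics/scene1.png

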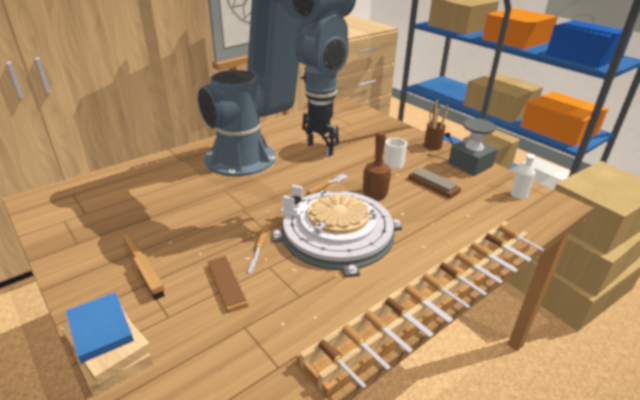

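View pics/side1.png

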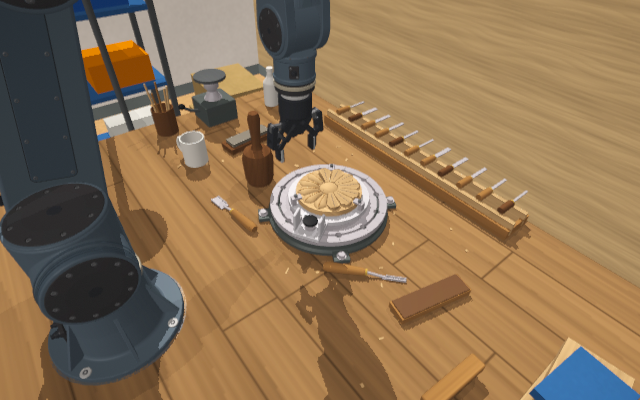

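```bash
true
```

```text
(no output)
```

View pics/side1z.png

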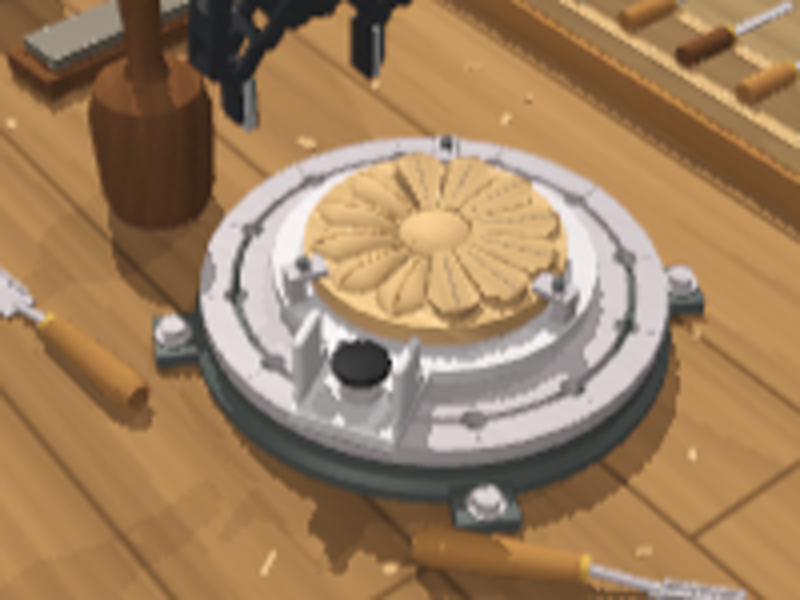

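View pics/scene1z.png

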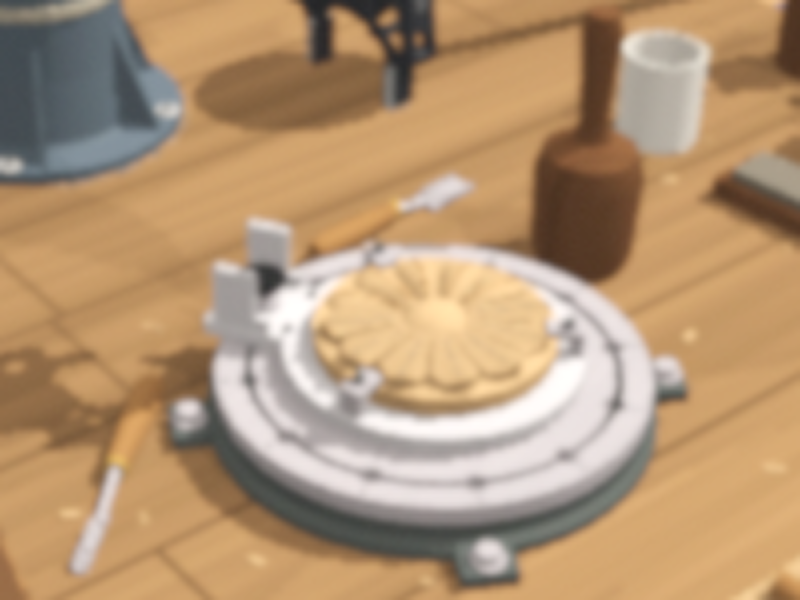

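The pictures show the arm on the robot's side of the table, with the button at side (308,219) and scene (295,196). The axis is near (597,-5) and the button near (476,-79), 142 mm apart against the 145 mm given. I'll shut the gripper and refine this with the wrist camera from above.

```bash
cat >> h.py <<'E'
def ori(th,s=1):
    y=s*np.array([np.cos(th),np.sin(th),0]); z=np.array([0,0,-1.]); return np.column_stack([np.cross(y,z),y,z])
E
python3 - <<'E'
from h import *
np.set_printoptions(precision=2,suppress=True)
th=np.arctan2(-74,-121)
for s in (1,-1):
  for a in (0,.26,.524):
    C=np.array([597,-5]);q=C+145*np.array([np.cos(th-a),np.sin(th-a)])
    print(s,a,robot.inverse_kinematics([q[0],q[1],110],ori(th-a,s)))
robot.set_gripper(0)
p=robot.read_camera('wrist');save(p,'w0.png')
print(robot.get_state()['time'], robot.get_state()['force'], robot.get_state()['gripper_width'])
print(-np.array(p['R']).T@np.array(p['t']))
E
```

```text
1 0 [-0.17  0.24 -0.34  0.99  0.   -2.29]
1 0.26 [-0.1   0.2  -0.39  0.98  0.   -1.96]
1 0.524 [-0.02  0.19 -0.41  0.97  0.   -1.61]
-1 0 [-0.17  0.24 -0.34  0.99  0.    0.85]
-1 0.26 [-0.1   0.2  -0.39  0.98  0.    1.18]
-1 0.524 [-0.02  0.19 -0.41  0.97  0.    1.53]
1.5167 [-0.71  0.06  0.19] -0.3447126795871951
[499.36  83.75 373.19]
```

View pics/w0.png

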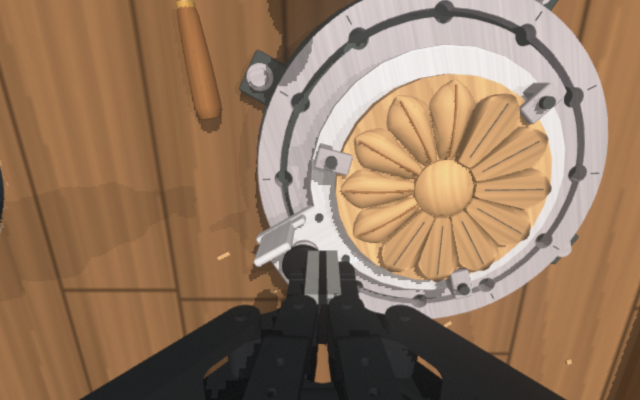

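The wrist view is clear. It shows ring holes at (444,12), (358,38), (300,102), (283,178), (525,34), (575,97), (577,173), (545,240), (487,284) and (420,300), and the clockwise next hole is (283,178). I'll fit the ring to them.

```bash
python3 - <<'E'
from h import *
from scipy.optimize import least_squares
np.set_printoptions(precision=2,suppress=True)
p=robot.read_camera('wrist')
px=[(444,12),(358,38),(300,102),(283,178),(525,34),(575,97),(577,173),(545,240),(487,284),(420,300)]
P=np.array([at_z(p,q,46)[:2] for q in px]);print(P)
A=np.deg2rad(30)
def f(v):
    d=P-v[:2];th=np.arctan2(d[:,1],d[:,0]);k=np.round((th-v[2])/A)
    return (d-145*np.column_stack([np.cos(v[2]+k*A),np.sin(v[2]+k*A)])).ravel()
r=min((least_squares(f,[597,-5,a]) for a in np.deg2rad([0,10,20])),key=lambda r:r.cost)
C=r.x[:2];print(C,np.rad2deg(r.x[2])%30,r.fun)
for n,z in dict(table_centre=66,button_top=94,cheek_face=108,next_hole=46,rosette=66).items():
    for d in robot.tip_of(p,n)[:2]:
        w=at_z(p,d['pixel'],z)[:2]; e=w-C; print(n,round(d['p'],2),d['pixel'],w,np.hypot(*e),np.rad2deg(np.arctan2(e[1],e[0])))
print(robot.get_state()['time'])
E
```

```text
[[ 602.65  138.67]
 [ 530.22  118.51]
 [ 478.67   64.81]
 [ 460.35   -7.7 ]
 [ 674.76  121.68]
 [ 730.57   69.29]
 [ 749.68   -2.49]
 [ 733.53  -75.21]
 [ 680.87 -128.79]
 [ 608.92 -149.61]]
[605.63  -5.3 ] 1.1957608280559486 [ 0.05 -1.   -0.31 -0.23  0.1   0.25 -0.32  0.63 -0.74 -0.07  0.9  -0.52
 -0.92 -0.21  0.84 -0.05  0.14  0.54  0.26  0.66]
table_centre 0.82 [438.4, 182.3] [607.42  -6.21] 2.0041472172613943 -26.828335003501405
button_top 0.62 [303.2, 265.0] [481.63 -77.45] 143.45924846477823 -149.80784286833713
cheek_face 0.98 [273.1, 251.0] [456.79 -55.69] 157.14272745987543 -161.2989999780131
next_hole 0.96 [283.3, 179.8] [460.58  -9.54] 145.1166998027358 -178.32468149856965
rosette 0.91 [434.7, 182.7] [604.01  -6.59] 2.0717199317840924 -141.34550081991995
1.8167
```

The fit has 0.5 mm rms. The axis is at (605.6,-5.3), the button at -148.8° and the next hole at (460.6,-8.3), and the network agrees with this. Next I'll hover over the button and check.

```bash
cat >> h.py <<'E'
C=np.array([605.6,-5.3]); TH=np.deg2rad(-148.8); TIP=11.
def pose(a,ztip,r=145,off=0.,s=-1):
    """a clockwise turn, off mm clockwise tangential offset"""
    th=TH-a; q=C+r*np.array([np.cos(th),np.sin(th)])+off*np.array([np.sin(th),-np.cos(th)])
    return [q[0],q[1],ztip+TIP],ori(th,s)
def go(a,z,vel=100,**k):
    q,o=pose(a,z,**k); robot.move_straight(q,vel=vel,ori=o)
def st(m=''):
    s=robot.get_state(); f=np.array(s['force']); q=np.array(s['position']); e=q[:2]-C
    print(m,'t%.2f'%s['time'],'F',f.round(1),'tip z%.1f'%(q[2]-TIP),'r%.1f'%np.hypot(*e),'cw%.2f deg'%(-np.rad2deg((np.arctan2(e[1],e[0])-TH+np.pi)%(2*np.pi)-np.pi))); return f
E
python3 - <<'E'
from h import *
np.set_printoptions(precision=2,suppress=True)
print(robot.tip_reach)
robot.move_ptp(*pose(0,150)); st()
p=robot.read_camera('wrist');save(p,'w1.png')
for n,z in dict(table_centre=66,button_top=94,cheek_face=108,next_hole=46).items():
    for d in robot.tip_of(p,n)[:2]:
        w=at_z(p,d['pixel'],z)[:2]; e=w-C; print(n,round(d['p'],2),d['pixel'],w,np.hypot(*e),np.rad2deg(np.arctan2(e[1],e[0])))
p=robot.read_camera('side')
im=cv2.cvtColor(p['frame'],cv2.COLOR_RGB2BGR)[130:280,220:420];cv2.imwrite('pics/s2.png',cv2.resize(im,None,fx=4,fy=4,interpolation=2))
st()
E
```

```text
11.0
 t2.53 F [ 0.  -0.2  0.5] tip z150.5 r144.6 cw-0.01 deg
table_centre 0.96 [529.2, 204.6] [605.21  -4.21] 1.1544484914188522 109.50975191585316
button_top 0.69 [325.4, 221.6] [483.01 -79.17] 143.12898001682004 -148.92724883009546
cheek_face 0.91 [305.8, 177.9] [456.82 -57.28] 157.60247734054462 -160.74112760282605
next_hole 0.74 [351.7, 100.4] [462.35  -9.25] 143.30782788878602 -178.4205792818679
 t2.83 F [ 0.4  0.2 -0.3] tip z150.4 r144.5 cw0.04 deg
```

View pics/w1.png

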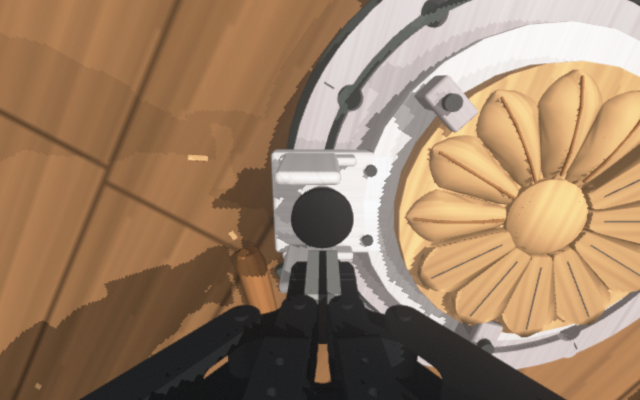

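View pics/s2.png

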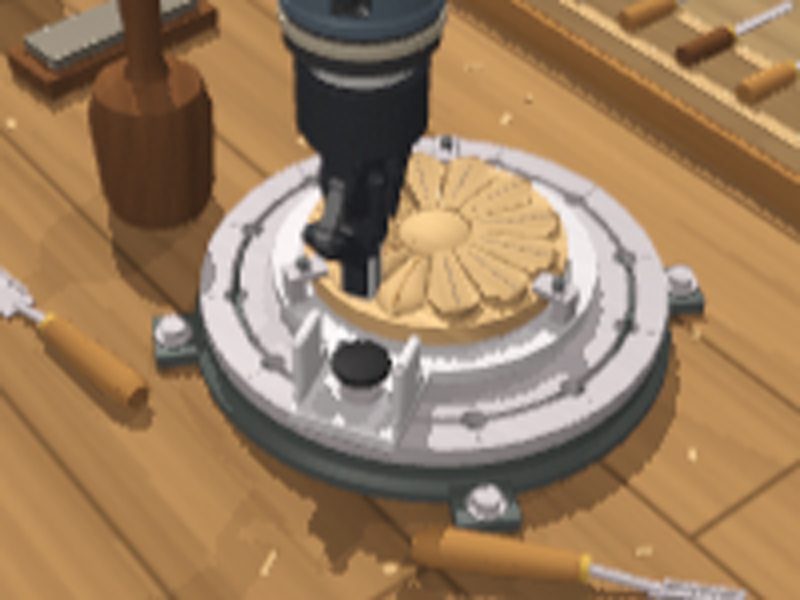

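The hover agrees: the button is centred at image (325,218) with the cheeks above and below it. Now press down in steps.

```bash
python3 - <<'E'
from h import *
go(0,122,100); go(0,99,60); st('above')
for z in (94,91,88,86,85):
    go(0,z,40); f=st(z)
    if f[2]>12: break
E
```

```text
above t3.80 F [-0.1 -0.1 -0.3] tip z98.8 r145.1 cw0.04 deg
94 t4.08 F [0.4 0.5 0.4] tip z94.1 r144.8 cw-0.06 deg
91 t4.33 F [1.2 0.  5.1] tip z91.1 r144.9 cw-0.05 deg
88 t4.58 F [1.8 0.  4. ] tip z88.1 r144.9 cw-0.03 deg
86 t4.83 F [-0.  -0.5  4.9] tip z86.2 r144.9 cw-0.02 deg
85 t5.08 F [ 1.1 -0.2  5.5] tip z85.2 r144.9 cw-0.03 deg
```

The button is in by about 9 mm at 5.5 N, as specified. Now I'll slide to the clockwise cheek and push.

```bash
python3 - <<'E'
from h import *
def tan(f,a):
    th=TH-a; return -(f[0]*np.sin(th)-f[1]*np.cos(th))   # resistance to cw push
for a,off in [(0,8),(0,14),(0,17)]+[(np.deg2rad(d),19) for d in (0,2,4,6,8,9.5)]:
    go(a,85,40,off=off); f=st((round(np.rad2deg(a),1),off)); print('   T %.1f'%tan(f,a))
    if abs(tan(f,a))>25: break
p=robot.read_camera('wrist');save(p,'w2.png')
E
```

```text
(np.float64(0.0), 8) t5.42 F [1.  2.7 5.8] tip z85.3 r145.0 cw3.26 deg
   T -1.8
(np.float64(0.0), 14) t5.72 F [1.4 2.6 5.7] tip z85.3 r145.4 cw5.58 deg
   T -1.5
(np.float64(0.0), 17) t5.97 F [2.4 1.5 6.3] tip z85.4 r145.6 cw6.70 deg
   T -0.1
(np.float64(0.0), 19) t6.22 F [1.8 0.8 5.9] tip z85.4 r145.8 cw7.43 deg
   T 0.2
(np.float64(2.0), 19) t6.50 F [0.8 2.8 5.5] tip z85.4 r145.8 cw9.52 deg
   T -2.0
(np.float64(4.0), 19) t6.78 F [1.5 1.8 6.2] tip z85.4 r145.9 cw11.54 deg
   T -0.9
(np.float64(6.0), 19) t7.05 F [1.4 1.  5. ] tip z85.3 r145.9 cw13.54 deg
   T -0.3
(np.float64(8.0), 19) t7.33 F [1.8 1.8 5.6] tip z85.3 r145.9 cw15.55 deg
   T -1.0
(np.float64(9.5), 19) t7.58 F [1.3 1.9 5.6] tip z85.3 r145.9 cw17.02 deg
   T -1.3
```

View pics/w2.png

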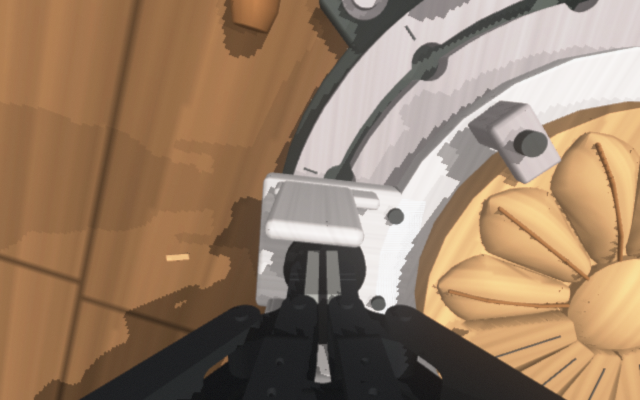

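The wrist view shows the arm turned part way, with the fingers still on the button. The cheek is at about (312,215) and the next hole peeks out ahead of the arm at (340,172). I'll measure the table angle.

```bash
python3 - <<'E'
from h import *
p=robot.read_camera('wrist')
for n,z in dict(table_centre=66,button_top=85,cheek_face=108,next_hole=46).items():
    for d in robot.tip_of(p,n)[:2]:
        w=at_z(p,d['pixel'],z)[:2]; e=w-C; print(n,round(d['p'],2),d['pixel'],w.round(1),np.hypot(*e).round(1),'cw',(-148.8-np.rad2deg(np.arctan2(e[1],e[0]))).round(2))
for n,px,z in [('cheek top inner edge L',(268,230),118),('R',(362,246),118),('btn rimL',(284,265),85),('btn rimR',(366,265),85)]:
    e=at_z(p,px,z)[:2]-C; print(n,np.hypot(*e).round(1),(-148.8-np.rad2deg(np.arctan2(e[1],e[0]))).round(2))
st()
E
```

```text
button_top 0.7 [309.7, 231.8] [451.3 -25.7] 155.7 cw 23.65
cheek_face 0.8 [309.2, 229.0] [447.7 -14.6] 158.2 cw 27.82
next_hole 0.65 [592.1, 283.7] [629.1 -11.4] 24.3 cw -134.19
cheek top inner edge L 172.7 27.66
R 139.6 29.46
btn rimL 164.6 16.83
btn rimR 126.5 19.07
 t7.88 F [1.1 2.3 5. ] tip z85.3 r146.0 cw17.01 deg
```

The cheek reads 27.8° and sat at about 11.3° when the table was at 0. So the table has turned about 16.5°, dragged by friction, with the finger still mid-button. The plunger is well past the start hole, so I'll lift off the button, stay between the cheeks, and push on the cheek alone with the button free.

```bash
python3 - <<'E'
from h import *
D=np.deg2rad
go(D(9.5),101,60,off=19); f0=st('lift')
for d in (13,16,17,18,20,22,24):
    go(D(d),101,40,off=19); f=st(d)
    if np.linalg.norm(f)>15: break
p=robot.read_camera('wrist');save(p,'w3.png')
for d in robot.tip_of(p,'cheek_face')[:1]:
    e=at_z(p,d['pixel'],108)[:2]-C; print(d['p'],d['pixel'],np.hypot(*e),-148.8-np.rad2deg(np.arctan2(e[1],e[0])))
E
```

```text
lift t8.29 F [-0.5 -0.7 -0.2] tip z101.2 r146.2 cw16.94 deg
13 t8.67 F [ 0.8 -0.1 -0.4] tip z100.8 r146.4 cw20.48 deg
16 t9.01 F [-0.5 -0.2 -1. ] tip z101.0 r146.2 cw23.44 deg
17 t9.26 F [ 0.4 -2.  -0.8] tip z101.0 r146.2 cw24.39 deg
18 t9.51 F [ 0.2 -1.8 -0.6] tip z101.0 r146.2 cw25.44 deg
20 t9.78 F [-0.3  0.6  0.1] tip z101.0 r146.2 cw27.55 deg
22 t10.06 F [ 0.9 -0.1  0.2] tip z101.0 r146.2 cw29.51 deg
24 t10.33 F [-0.3 -0.4 -0. ] tip z101.0 r146.2 cw31.49 deg
0.58 [304.8, 249.5] 156.778250155923 -323.9562773858225
```

View pics/w3.png

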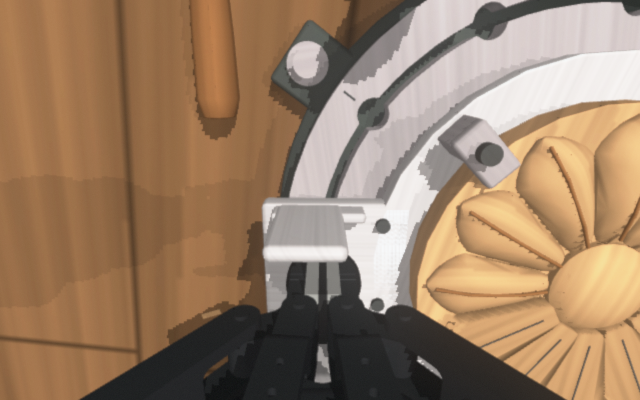

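Contact came at the expected place. The cheek is now at 36.0°, so the table is at about 24.5°, and the next hole is hidden under the arm. I'll finish in fine, slow steps and watch the force.

```bash
python3 - <<'E'
from h import *
D=np.deg2rad
d=24
while d<32.5:
    d+=0.4 if d>27 else 0.8
    go(D(d),101,12,off=19); f=st(round(d,1))
    th=TH-D(d); T=-(f[0]*np.sin(th)-f[1]*np.cos(th))
    if T>7: print('stop',T); break
p=robot.read_camera('wrist');save(p,'w4.png')
for q in robot.tip_of(p,'cheek_face')[:1]:
    e=at_z(p,q['pixel'],108)[:2]-C; print(q['p'],q['pixel'],np.hypot(*e),(-148.8-np.rad2deg(np.arctan2(e[1],e[0])))%360)
E
```

```text
24.8 t10.75 F [ 0.5 -4.3  0.4] tip z101.0 r146.3 cw32.21 deg
25.6 t11.07 F [-1.2 -2.  -0.8] tip z101.0 r146.2 cw33.11 deg
26.4 t11.38 F [ 0.4 -1.7 -0.1] tip z101.0 r146.2 cw33.94 deg
27.2 t11.70 F [ 0.1 -2.1 -1. ] tip z101.0 r146.2 cw34.73 deg
27.6 t11.95 F [ 1.1 -3.6  0.1] tip z101.0 r146.2 cw35.09 deg
28.0 t12.20 F [ 0.8 -2.4 -0.1] tip z101.0 r146.2 cw35.48 deg
28.4 t12.45 F [ 0.6 -3.1 -0.9] tip z101.0 r146.2 cw35.90 deg
28.8 t12.70 F [ 0.3 -2.9 -1.7] tip z101.0 r146.2 cw36.32 deg
29.2 t12.95 F [ 0.9 -0.4 -0.5] tip z101.0 r146.2 cw36.77 deg
29.6 t13.20 F [-0.4 -0.2 -0.1] tip z101.0 r146.3 cw37.15 deg
30.0 t13.45 F [-0.2 -0.4 -0.7] tip z101.0 r146.3 cw37.51 deg
30.4 t13.70 F [-0.1  0.1  0.2] tip z101.0 r146.2 cw37.91 deg
30.8 t13.95 F [-1.1 -5.   1.8] tip z101.0 r146.3 cw38.15 deg
31.2 t14.20 F [ -3.  -12.2   3.4] tip z101.0 r146.3 cw38.24 deg
stop 12.204468135637574
0.72 [304.4, 251.0] 156.82948460401042 42.52287369682108
```

View pics/w4.png

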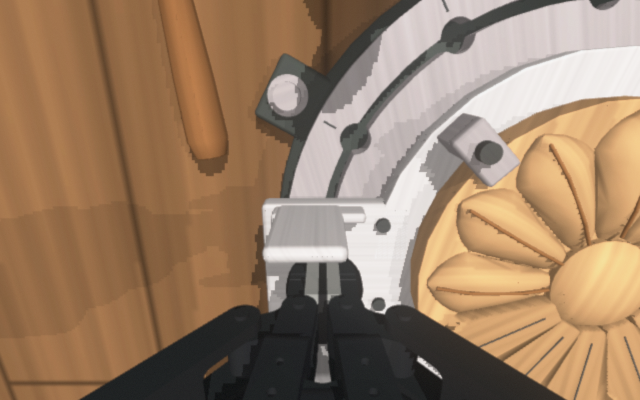

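The force rose hard at about 30.7° while the tool stopped following, so the plunger has caught. I'll back off the cheek to mid-gap, lift straight out, retreat and check the button's height and angle.

```bash
python3 - <<'E'
from h import *
np.set_printoptions(precision=1,suppress=True)
D=np.deg2rad
go(D(30),101,30,off=12); st('off'); go(D(30),101,40,off=1); go(D(30),150,80,off=1); st()
p=robot.read_camera('wrist');save(p,'w5.png')
def rep(p):
  for n,z in dict(table_centre=66,button_top=94,cheek_face=108).items():
    for d in robot.tip_of(p,n)[:1]:
        w=at_z(p,d['pixel'],z)[:2]; e=w-C; print(n,round(d['p'],2),d['pixel'],w,np.hypot(*e).round(1),((-148.8-np.rad2deg(np.arctan2(e[1],e[0])))%360).round(2),at_range(p,d['pixel']))
rep(p)
q,o=pose(D(30),240,off=1); robot.move_straight([400,q[1],q[2]],vel=150); st()
p=robot.read_camera('wrist');save(p,'w6.png'); rep(p)
p=robot.read_camera('side');save(p,'s6.png'); rep(p)
E
```

```text
off t14.78 F [ 0.3 -0.1 -1.2] tip z101.0 r145.5 cw34.72 deg
 t15.97 F [-0.6 -0.   0.4] tip z149.6 r145.2 cw30.41 deg
table_centre 0.65 [529.0, 206.8] [604.5  -4.4] 1.5 70.24 [587.6   4.9  92. ]
button_top 0.79 [325.1, 220.0] [461.4  -5.8] 144.2 31.0 [461.4  -6.3  92.9]
cheek_face 0.6 [305.7, 177.6] [449.8  25.2] 158.8 42.27 [450.2  27.8 117.2]
 t17.05 F [ 0.  -1.2  0. ] tip z239.4 r205.6 cw30.63 deg
table_centre 0.76 [541.7, 177.7] [608.   -6.9] 2.9 244.87 [589.5   0.4  93.7]
button_top 0.89 [394.6, 184.3] [462.4  -8.2] 143.3 30.04 [462.6  -8.5  93.1]
cheek_face 0.86 [385.6, 145.4] [449.1  28.2] 160.0 43.27 [447.5  29.7 116.8]
table_centre 0.6 [327.7, 197.3] [591.5 -21. ] 21.1 343.15 [575.5 -39.2  87.2]
button_top 0.56 [290.5, 205.1] [471.   -9.1] 134.7 29.57 [472.   -7.7  92.4]
cheek_face 0.62 [277.4, 199.6] [447.3  16.9] 159.9 39.19 [450.1  21.5 103.3]
```

View pics/w5.png

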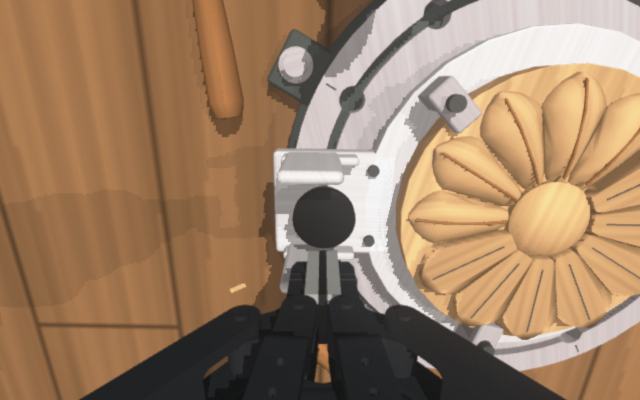

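View pics/w6.png

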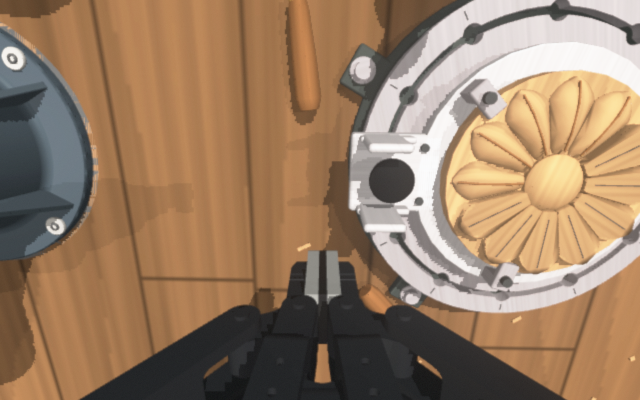

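View pics/s6.png

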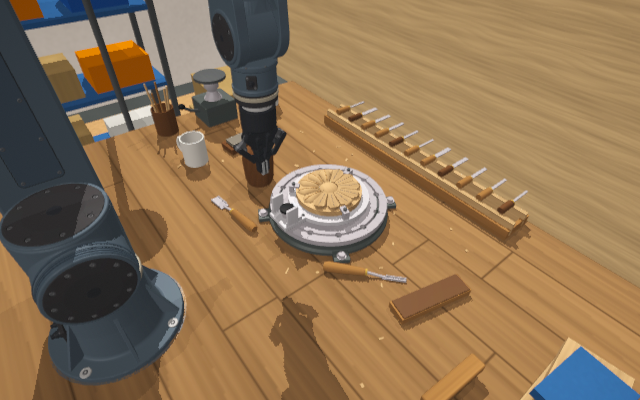

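The hand is clear. The button is at about 30–31° and reads 93 mm high by range. The cheek top reads 1 mm low in the same picture, so the button is fully out at 94 mm (unlocked would be 89 mm). The tools are where they were, so I'm handing in.

```bash
python3 -c "
from h import *
print(robot.sign_off()); st()"
```

```text
the job is handed in; nothing more can be done
None
the job is handed in; nothing more can be done
```

I indexed the turntable on by one hole clockwise, and the plunger is out and locked there. The job was handed in at about 17 s on the robot's clock.

**What I did:**
- With shut fingertips I pressed the button about 9 mm in, at about 5.5 N.
- I turned the table about 17° with the button held in. Friction on the button carried it, rather than the cheek.
- I lifted off the button and pushed the clockwise cheek in small steps. It stopped dead at about 30.7°, within the plunger's play, and the push rose to 12 N.
- I then backed off the cheek, lifted straight out and moved the hand clear.

**Last checks:**
- **Button position:** the wrist camera put the button at 30.0° and 31.0° in two views, over the next hole.
- **Button height:** it read about 93 mm, and the cheek top in the same picture read 1 mm low. That fits fully out (94 mm) and not held in by the ring (89 mm).
- **Contact and tools:** wrist force was near zero with the hand clear. The tools in view looked unmoved by eye in the pictures; I did not measure them.

**What disagreed:** the side camera put the axis and button up to about 15 mm off the wrist-camera fit. I relied on the wrist fit, which matched the ring holes to 0.5 mm rms.

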